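# Shut and lock the red valve on the air manifold

## Task

Take the red air line out of service: turn the red valve's knob clockwise until it is fully shut against its stop, and only then push the knob straight down as far as it will go, into its lock. Do not touch the other valves of the row, not even lightly, and do not disturb the vise, the oil bottle or the mallet; leave the red knob free when you are done.

Things in the scene. Friction and masses are not known exactly. Their poses are not given: they have to be found in the camera images.
- manifold: aluminium air manifold on the bench, 84 mm by 330 mm (its y) by 50 mm high, fixed; origin at the centre of its underside, z up. Its four valves stand on its top in one row along its y, 78 mm apart, in an order that changes; all share its yaw. Low brass hose tails stick out to its -x, a round gauge 60 mm across and 42 mm high lies beyond its +y end
- red_valve: valve: fixed steel flange 54 mm across, 8 mm high; steel skirt 42 mm across; on it a RED bar knob 60 mm long, 14 thick, 42 tall. Origin: under the flange, on the knob's vertical axis, 50 mm above the bench. Knob up: skirt 14 to 22 mm, bar 22 to 64 mm above origin; 6 mm of yellow stem shows, none when locked. A black mark beside the flange shows the pointer's shut place
- red_turn (a joint): red knob: 0 = open, pointer along the valve's -x; grows turning clockwise from above, to the hard stop at 2.8 = fully shut. The bar's yaw is the valve's minus this angle. Stays where left; about 0.1 N m to turn. Starts at 0 to 0.45: too far for one turn of most wrists, so let go and retake the bar half a turn back
- red_lock (a joint): push lock of the red knob: 0 = up and unlocked, 0.006 m = down and locked; the whole knob moves straight down with it. A stiff sliding fit: about 10 N moves it, at any depth, and it stays where it is left; it ends on a hard stop at 0.006. Pushing it down before the valve is shut is a fault
- red_grip (a point): on the axis of the red bar knob, 95 mm above the bench with the knob up: the height for the centre of the finger pads (23 mm above the skirt, 19 mm below the bar's top); its x axis lies along the bar, pointer at -x
- red_tip (a point): top of the pointer end of the red bar knob (the end with the white line), 29 mm out from its axis, 114 mm above the bench with the knob up
- blue_valve: valve: fixed steel flange 54 mm across, 8 mm high; steel skirt 42 mm across; on it a blue bar knob 60 mm long, 14 thick, 42 tall. Origin: under the flange, on the knob's vertical axis, 50 mm above the bench. Feeds another tool: not to be touched.
- blue_turn (a joint): blue knob: 0 = open, pointer along the valve's -x; grows turning clockwise from above, to the hard stop at 2.8 = fully shut. The bar's yaw is the valve's minus this angle. Leave it as found.
- blue_tip (a point): top of the pointer end of the blue bar knob (the end with the white line), 29 mm out from its axis, 114 mm above the bench
- green_valve: valve: fixed steel flange 54 mm across, 8 mm high; steel skirt 42 mm across; on it a green bar knob 60 mm long, 14 thick, 42 tall. Origin: under the flange, on the knob's vertical axis, 50 mm above the bench. Feeds another tool: not to be touched.
- green_turn (a joint): green knob: 0 = open, pointer along the valve's -x; grows turning clockwise from above, to the hard stop at 2.8 = fully shut. The bar's yaw is the valve's minus this angle. Leave it as found.
- green_tip (a point): top of the pointer end of the green bar knob (the end with the white line), 29 mm out from its axis, 114 mm above the bench
- black_valve: valve: fixed steel flange 54 mm across, 8 mm high; steel skirt 42 mm across; on it a black bar knob 60 mm long, 14 thick, 42 tall. Origin: under the flange, on the knob's vertical axis, 50 mm above the bench. Feeds another tool: not to be touched.
- black_turn (a joint): black knob: 0 = open, pointer along the valve's -x; grows turning clockwise from above, to the hard stop at 2.8 = fully shut. The bar's yaw is the valve's minus this angle. Leave it as found.
- black_tip (a point): top of the pointer end of the black bar knob (the end with the white line), 29 mm out from its axis, 114 mm above the bench
- vise_mid (a point): bystander: round steel engraver's ball vise, 96 mm across and 72 mm high, standing loose behind the manifold (its +x side); this point is at its centre, 36 mm up
- oil_mid (a point): bystander: amber oil bottle, 52 mm across and 120 mm high, standing loose behind the manifold; this point is at its centre, 60 mm up
- mallet_mid (a point): bystander: mallet lying on the bench in front of the manifold (its -x side), wooden handle and steel head, 186 mm long, 30 mm high; this point is on its handle, 110 mm from the handle's end, 15 mm up

How it is judged:
On the way, in this order (a step that is already met when the one before it is completed fails the run):
1. the red valve is turned fully shut with its knob still up (value of joint red_turn above 2.66 rad and value of joint red_lock below 0.002 m), for 0.2 s.
2. the red knob is pushed down home into its lock (value of joint red_turn above 2.66 rad and value of joint red_lock above 0.0048 m), for 0.2 s.
At the end, for the whole second after the job is handed in: the red knob is within 0.14 rad (8 degrees) of its shut stop and down in its lock (at least 4.8 of 6 mm); the pointers of the other knobs are within 4 mm, the vise, bottle and mallet within 15 mm of where they began (all of step 2 and distance of each of blue_tip, green_tip, black_tip from where it was at the start of the episode below 0.004 m and distance of each of vise_mid, oil_mid, mallet_mid from where it was at the start of the episode below 0.015 m); the robot touches nothing.
It fails at once if the red knob is pushed down (over 2.5 mm) before it is shut (value of joint red_lock above 0.0025 m and value of joint red_turn below 2.66 rad).
It fails at once if the robot touches another valve (over 0.5 N) (contact force between any of blue_valve, green_valve, black_valve and the fingers above 0.5 N or contact force between any of blue_valve, green_valve, black_valve and the arm above 0.5 N).
It fails at once if another knob is moved (pointer over 4 mm) (distance of any of blue_tip, green_tip, black_tip from where it was at the start of the episode above 0.004 m).
It fails at once if the vise, bottle or mallet is shifted (over 15 mm) (distance of any of vise_mid, oil_mid, mallet_mid from where it was at the start of the episode above 0.015 m).
It also fails if it takes over 51 s, if anything falls off the work surface, if the arm or the gripper's body presses on something with over 40 N, if the wrist force passes 120 N, or if a joint passes its speed limit or range.

## Robot

A 7-joint arm with a two-finger parallel gripper is mounted at the origin on the work surface. World frame = base frame: x ahead of the robot, y to its left, z up, the work surface at z = 0. Lengths are in m, angles in rad, forces in N, time in s.
With the tool pointing down it reaches from about 0.4 to 0.9 m from the base axis. Payload 5.5 kg.
Tool frame: the origin (TCP) lies midway between the tips of the shut fingers; the grasp point (between the pads) lies r.tcp_to_grasp behind it (r.tcp_to_grasp is the distance from the TCP to the grasp point, in m); z points along the fingers, y is the direction in which the jaws open and shut (so a half turn about z gives the same grasp; the last joint's range is limited). The gripper opens to 92 mm and grips with 3 to 60 N. Pads are 19 mm wide; open, the fingers measure 130 mm over their backs; the gripper's body (75 mm by 190 mm) begins 47 mm behind the grasp point.
Start: joints at [1.487, 0.501, -0.427, 1.55, 0.221, 1.138, -0.21], TCP at [0.221, -0.611, 0.227] pointing down, gripper open.
Joint ranges: [-2.88, 2.88], [-0.31, 2.03], [-1.54, 1.56], [0.2, 2.42], [-1.41, 4.55], [0.19, 2.02], [-2.57, 2.57]. Speed limits (rad/s): [2.57, 2.57, 3.14, 3.14, 3.14, 3.14, 3.14].

## Interface

Orientations are given as a rotation vector (axis times angle).
In Python, from workcell import r gives the robot as it stands.
- The arm moves only by the tool apply_moves, never from a script. Its argument "rows" is one flat list of numbers, 7 for each row, row after row: the shift along the tool's x, y, z in m, then the turn, a rotation vector about the tool's x, y, z in degrees, then the finger opening in m, from 0 to 0.0918. A call has 1 to 8 rows; each row shifts and turns the commanded pose from where the row before left it, along the tool's axes as they then stand; what a row does not reach is not made up. A row lasts 1/12 s, in which the tool goes at most 41.7 mm and 7.16 degrees, less where a joint would pass 70% of its speed; a pose out of reach is approached as far as the arm can. A call with a gripper value outside its range is refused whole. The fingers move at their own pace and stop on an object; "force" is the grip in N (left out, the last holds). Time passes only in rows, so rows that do not move let the fingers close. It gives the time, the measured TCP pose, the force and the opening at its end, in the units of the state.
- r.state(): the state, without advancing time (a new reading comes with each control period).
- r.read_camera(name): name is "scene" or "top" or "wrist"; returns (picture, depth): 400x640x3 uint8, red, green, blue; 400x640 float32, m along the optical axis (not along the pixel's ray), 0 where there is no reading.
- r.camera_model(name): a dict with "fx", "fy", "cx", "cy" (pixels), "cam_to_world" (4x4, takes a point from camera to world coordinates). Camera axes: x right, y down, z forward; pixel columns grow to the right and rows downward; lengths in m; the calibration is good to about 2 mm. A picture is of the moment at which its call begins: read the wrist's pose just before it. camera_model takes no time and is no camera call; for the wrist camera it gives the pose at the moment of the call.
- r.job_done(): hands the job in, once; it reports no verdict.
The state is a dict: "clock": time; "joint_positions": joint angles; "joint_velocities": joint speeds; "joint_torque": joint torques, N m; "tcp_pos": TCP position; "ee_rot": TCP orientation; "contact_force": force on the tool from outside, world axes, zero at the start; "ft_torque": the same for the moment, N m; "opening": opening from 0.0 (shut) to 1.0 (fully open).
Only numpy, scipy, OpenCV 4.12 (cv2) and the standard library are available. Lean on these libraries where they do the work, as an engineer would, in place of code of your own. Each camera call takes 0.05 s, during which the arm holds its last target. There are 200 camera calls.

## Working session

There is one attempt and no reset: what is moved stays moved. The work goes in short steps, Python scripts to look and compute and a tool call to move; the robot and the scene stay as the last step left them, time stands still between calls to the robot, and variables do not carry over. Pictures are saved under pics/ and viewed, about 8 in all and at most 12, crops included, and the job is handed in when it is done.

Besides the shell and the picture viewer there is one more tool, called after "Call:" as a command line: name --argument value ..., lists and objects as JSON in quotes. apply_moves: Moves the arm, as the interface text tells. Its arguments: {"type":"object","properties":{"rows":{"type":"array","items":{"type":"number"}},"force":{"type":"number"}},"required":["rows"]}

```bash
mkdir -p pics
python3 - <<'E'
from workcell import r
import cv2,numpy as np
print(r.state()); print(r.tcp_to_grasp)
for n in ["top","scene"]:
    p,d=r.read_camera(n); cv2.imwrite(f"pics/{n}1.png",p[:,:,::-1]); np.savez(f"pics/{n}1.npz",p=p,d=d,**{k:v for k,v in r.camera_model(n).items()})
    print(r.camera_model(n))
E
```

```text
{'clock': 0.0, 'joint_positions': array([ 1.48719616,  0.50186733, -0.42680355,  1.55146393,  0.22080261,
        1.13829832, -0.21028495]), 'joint_velocities': array([-2.23672651e-06, -3.37570783e-04,  4.20146584e-04, -1.05405977e-04,
        1.62433044e-03, -2.78233586e-04,  5.19798661e-04]), 'joint_torque': array([ 5.38696731e-04, -5.66592979e+01, -5.81603363e+00, -2.79113853e+01,
       -6.87211775e-02,  3.06815864e-02,  1.30516846e-04]), 'tcp_pos': array([ 0.2206526 , -0.61064469,  0.22566144]), 'ee_rot': array([-3.09252838e+00, -5.41819481e-01,  4.21768658e-04]), 'contact_force': array([ 0.95837029, -0.25675591, -0.40304982]), 'ft_torque': array([-0.01374793, -0.02449976,  0.02233508]), 'opening': 0.9997504427801295}
0.0188
{'fx': 369.0633218660238, 'fy': 369.0633218660238, 'cx': 317.88653073487694, 'cy': 198.3455934998273, 'cam_to_world': array([[ 0.00716622, -0.99416443,  0.10763704,  0.48299013],
       [-0.99970366, -0.00461841,  0.0239011 ,  0.01783779],
       [-0.02326451, -0.10777642, -0.99390292,  0.74587251],
       [ 0.        ,  0.        ,  0.        ,  1.        ]])}
{'fx': 418.15233634892303, 'fy': 418.15233634892303, 'cx': 315.413993396827, 'cy': 197.36932168406673, 'cam_to_world': array([[ 0.41916953,  0.60197308, -0.67965088,  1.02687833],
       [ 0.90789032, -0.28258685,  0.30964469, -0.19985353],
       [-0.00566264, -0.74684208, -0.66497733,  0.55569225],
       [ 0.        ,  0.        ,  0.        ,  1.        ]])}
```

View pics/top1.png

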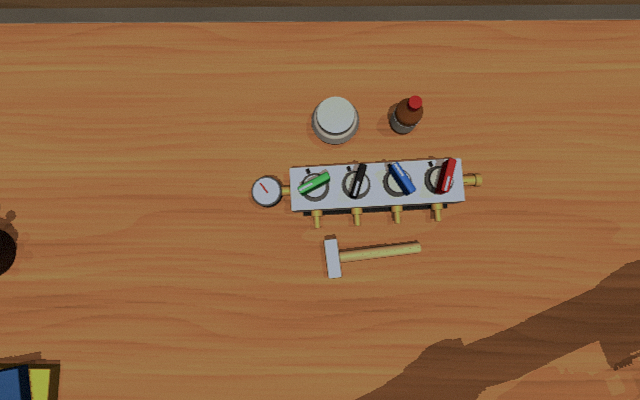

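View pics/scene1.png

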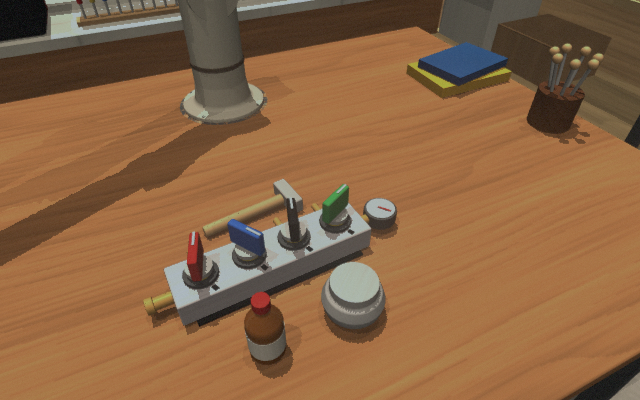

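The top view shows the red knob at the −y end of the row (448,176), with its white line toward the bottom (≈445,190). Blue is its only neighbour (402,179). The vise is at (336,120), the bottle at (405,115), and the mallet is below the row. Next I'll measure the poses.

```bash
cat > h.py <<'E'
import numpy as np,cv2
def cloud(d,m):
    v,u=np.mgrid[0:400,0:640]; X=np.stack([(u-m['cx'])/m['fx']*d,(v-m['cy'])/m['fy']*d,d,np.ones_like(d)],-1)
    return (X@np.array(m['cam_to_world']).T)[...,:3]
def masks(p):
    h=cv2.cvtColor(p,cv2.COLOR_RGB2HSV); H,S,V=h[...,0],h[...,1],h[...,2]
    return dict(red=((H<4)|(H>174))&(S>170)&(V>60),blue=(H>100)&(H<125)&(S>130),green=(H>50)&(H<80)&(S>120),black=(V<40))
def knobs(p,d,m):
    W=cloud(d,m); out={}
    for k,M in masks(p).items():
        q=W[M&(W[...,2]>.108)&(W[...,2]<.122)&(d>0)]
        if len(q)<20: continue
        c=(q.min(0)+q.max(0))/2
        (cx,cy),(a,b),t=cv2.minAreaRect((q[:,:2]*1000).astype(np.float32))
        if a<b: a,b,t=b,a,t+90
        out[k]=(cx,cy,a,b,t,len(q),np.median(q[:,2])); print(k,np.round(out[k],3))
    return out
E
python3 - <<'E'
from h import *
for n in ["top","scene"]:
    z=np.load(f"pics/{n}1.npz"); print(n); knobs(z['p'],z['d'],z)
    W=cloud(z['d'],z)
    if n=="top":
        for a in [(176,430),(170,345),(200,330),(120,336),(115,405),(253,380)]: print(a,W[a])
        M=(W[...,2]>.046)&(W[...,2]<.056); M[:150]=0;M[:,:285]=0;M[:,470:]=0
        q=W[M]; print(cv2.minAreaRect((q[:,:2]*1000).astype(np.float32)))
E
```

```text
top
red [ 6.52337e+02 -1.70302e+02  1.76069e+02  4.17500e+01  1.98770e+01
  3.41000e+02  1.14000e-01]
blue [ 5.64695e+02 -7.97350e+01  9.90100e+01  5.85010e+01  1.25585e+02
  2.18000e+02  1.12000e-01]
green [5.78243e+02 1.93070e+01 9.61420e+01 3.88890e+01 8.69280e+01 1.94000e+02
 1.13000e-01]
black [ 5.83093e+02 -7.94690e+01  2.42310e+02  1.48191e+02  1.30354e+02
  2.16000e+02  1.12000e-01]
(176, 430) [ 0.59785972 -0.17101826  0.07395215]
(170, 345) [ 0.61343048 -0.01693419  0.04790688]
(200, 330) [0.55559496 0.01156686 0.04720994]
(120, 336) [0.7047437  0.00102825 0.07013756]
(115, 405) [ 0.70876823 -0.12487965  0.08643811]
(253, 380) [ 0.45556616 -0.08578803  0.02153068]
((586.7005004882812, -74.98921203613281), (84.08367919921875, 329.7067565917969), 3.4601497650146484)
scene
red [ 2.322100e+01 -2.455800e+02  1.441854e+03  6.845000e+01  6.899000e+00
  5.360000e+02  1.150000e-01]
blue [ 5.91299e+02 -1.17186e+02  5.66210e+01  1.26410e+01  3.37460e+01
  1.68000e+02  1.13000e-01]
green [5.81744e+02 3.82490e+01 5.59060e+01 1.14380e+01 1.19193e+02 1.02000e+02
 1.14000e-01]
black [-3.20850e+02 -2.56462e+02  9.37401e+02  1.62201e+02  3.07940e+01
  2.14000e+02  1.15000e-01]
```

Run:
```python
from h import *
for n in ["top","scene"]:
    z=np.load(f"pics/{n}1.npz"); W=cloud(z['d'],z)
    M=masks(z['p'])['red']&(np.hypot(W[...,0]-.594,W[...,1]+.192)<.05)&(W[...,2]>.107)
    q=W[M]; c=np.median(q,0); (cx,cy),(a,b),t=cv2.minAreaRect((q[:,:2]*1000).astype(np.float32))
    l=np.linalg.svd(q[:,:2]-q[:,:2].mean(0))[2][0]
    print(n,len(q),c,q.mean(0),(cx,cy,a,b,t),np.degrees(np.arctan2(l[1],l[0])))
from workcell import r
from scipy.spatial.transform import Rotation as R
print(R.from_rotvec(r.state()['ee_rot']).as_matrix().round(3))
```

```text
top 196 [ 0.59996347 -0.19276919  0.11251239] [ 0.5977372  -0.19194543  0.11247322] (594.443603515625, -191.44696044921875, 14.024285316467285, 59.705902099609375, 75.72562408447266) 163.35396448209113
scene 230 [ 0.60433169 -0.19648595  0.11354135] [ 0.60316343 -0.19600338  0.11341927] (597.34765625, -194.987548828125, 13.365032196044922, 57.70766830444336, 74.25907897949219) -16.296648510856944
[[ 0.94   0.34  -0.001]
 [ 0.34  -0.94   0.002]
 [ 0.    -0.002 -1.   ]]
```

Call:
apply_moves --rows '[0.0308,-0.0167,0,0,0,0,0.045,0.0308,-0.0167,0,0,0,0,0.045,0.0308,-0.0167,0,0,0,0,0.045,0.0308,-0.0167,0,0,0,0,0.045,0.0308,-0.0167,0,0,0,0,0.045,0.0308,-0.0167,0,0,0,0,0.045,0.0308,-0.0167,0,0,0,0,0.045,0.0308,-0.0167,0,0,0,0,0.045]'

```text
clock: 0.77
tcp_pos: [0.4079, -0.4003, 0.2264]
ee_rot: [-3.094, -0.542, 0.001]
contact_force: [1.0, 0.0, 0.1]
opening: 0.507
```

Call:
apply_moves --rows '[0.0308,-0.0167,0,0,0,0,0.045,0.0308,-0.0167,0,0,0,0,0.045,0.0308,-0.0167,0,0,0,0,0.045,0.0308,-0.0167,0,0,0,0,0.045,0.0308,-0.0167,0,0,0,0,0.045,0.0308,-0.0167,0,0,0,0,0.045,0.0308,-0.0167,0,0,0,0,0.045,0.0308,-0.0167,0,0,0,0,0.045]'

```text
clock: 1.43
tcp_pos: [0.5941, -0.1911, 0.2263]
ee_rot: [-3.094, -0.542, 0.001]
contact_force: [0.1, -0.8, 1.0]
opening: 0.49
```

Call:
apply_moves --rows '[0,0,0,0,0,6.8,0.045,0,0,0,0,0,6.8,0.045,0,0,0,0,0,6.8,0.045,0,0,0,0,0,6.8,0.045,0,0,0,0,0,6.8,0.045,0,0,0,0,0,0,0.045,0,0,0,0,0,0,0.045]'

```text
clock: 2.02
tcp_pos: [0.5934, -0.1923, 0.2264]
ee_rot: [3.118, -0.38, -0.001]
contact_force: [-0.0, 0.3, -1.3]
opening: 0.493
```

```bash
cat >> h.py <<'E'
def look(name,tag):
    from workcell import r
    from scipy.spatial.transform import Rotation as R
    s=r.state(); m=r.camera_model(name); p,d=r.read_camera(name); cv2.imwrite(f"pics/{tag}.png",p[:,:,::-1])
    T=R.from_rotvec(s['ee_rot']).as_matrix()
    print('t',s['clock'],'tcp',s['tcp_pos'].round(4),'yaw',np.degrees(np.arctan2(T[1,0],T[0,0])).round(2),'z',T[:,2].round(3),'q',s['joint_positions'].round(2),'F',s['contact_force'].round(1),'M',s['ft_torque'].round(2),'op',s['opening']*.0918)
    W=cloud(d,m); M=masks(p)['red']&(np.hypot(W[...,0]-.594,W[...,1]+.192)<.05)&(W[...,2]>.1)
    if M.sum()>30:
        q=W[M]; zz=np.percentile(q[:,2],80); q=q[q[:,2]>zz-.005]
        print('red',len(q),'ztop',zz.round(4),cv2.minAreaRect((q[:,:2]*1000).astype(np.float32)))
E
python3 -c "
from h import *
look('wrist','w1')"
```

```text
t 2.0167 tcp [ 0.5934 -0.1923  0.2264] yaw -13.91 z [-0.001 -0.    -1.   ] q [ 0.62  0.46 -0.47  1.62  0.23  1.12 -1.72] F [-0.   0.3 -1.3] M [ 0.06  0.01 -0.02] op 0.045219171430158314
red 752 ztop 0.1127 ((594.933349609375, -192.33212280273438), (13.190459251403809, 58.22332000732422), 74.9349136352539)
```

The wrist camera puts the red bar at (0.595, −0.192) with yaw about −15°. Clockwise turns lower j7, which is at −1.72. A half turn back now puts it at about +1.4, and that leaves room to make the whole turn in one grip.

Call:
apply_moves --rows '[0,0,0,0,0,-6.9,0.045,0,0,0,0,0,-6.9,0.045,0,0,0,0,0,-6.9,0.045,0,0,0,0,0,-6.9,0.045,0,0,0,0,0,-6.9,0.045,0,0,0,0,0,-6.9,0.045,0,0,0,0,0,-6.9,0.045,0,0,0,0,0,-6.9,0.045]'

```text
clock: 2.73
tcp_pos: [0.5935, -0.1926, 0.2266]
ee_rot: [-2.937, -1.115, -0.0]
contact_force: [-0.0, -0.2, -0.4]
opening: 0.491
```

Call:
apply_moves --rows '[0,0,0,0,0,-6.9,0.045,0,0,0,0,0,-6.9,0.045,0,0,0,0,0,-6.9,0.045,0,0,0,0,0,-6.9,0.045,0,0,0,0,0,-6.9,0.045,0,0,0,0,0,-6.9,0.045,0,0,0,0,0,-6.9,0.045,0,0,0,0,0,-6.9,0.045]'

```text
clock: 3.4
tcp_pos: [0.5935, -0.1928, 0.2267]
ee_rot: [2.086, 2.349, 0.0]
contact_force: [0.4, 0.1, -1.0]
opening: 0.495
```

Call:
apply_moves --rows '[0,0,0,0,0,-6.9,0.045,0,0,0,0,0,-6.9,0.045,0,0,0,0,0,-6.9,0.045,0,0,0,0,0,-6.9,0.045,0,0,0,0,0,-6.9,0.045,0,0,0,0,0,-6.9,0.045,0,0,0,0,0,-6.9,0.045,0,0,0,0,0,-6.9,0.045]'

```text
clock: 4.07
tcp_pos: [0.5935, -0.1929, 0.2268]
ee_rot: [0.761, 3.048, 0.0]
contact_force: [-0.0, 0.2, -0.5]
opening: 0.49
```

Call:
apply_moves --rows '[0,0,0,0,0,-6.9,0.045,0,0,0,0,0,-6.9,0.045,0,0,0,0,0,0,0.045,0,0,0,0,0,0,0.045,0,0,0,0,0,0,0.045]'

```text
clock: 4.48
tcp_pos: [0.5935, -0.1927, 0.2267]
ee_rot: [0.407, 3.115, 0.0]
contact_force: [-0.5, 0.1, 0.7]
opening: 0.488
```

```bash
python3 -c "
from h import *
look('wrist','w2')"
```

```text
t 4.4833 tcp [ 0.5935 -0.1927  0.2267] yaw 165.12 z [ 0.  0. -1.] q [ 1.02  0.69 -1.14  1.61  0.65  1.27  1.09] F [-0.5  0.1  0.7] M [ 0.04 -0.17  0.  ] op 0.044781232995483304
red 729 ztop 0.1127 ((594.2457275390625, -192.03074645996094), (12.855669021606445, 57.66471862792969), 74.8412094116211)
```

View pics/w2.png

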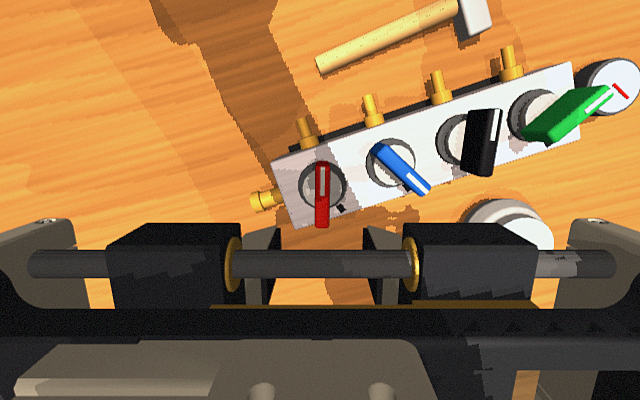

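The wrist view shows the red bar upright at (322,194), with its white line end at the top. Blue's near end (380,150) is about 60 mm from the red axis, and the fingers stay within about 40 mm. The bar is lined up, so I'm descending.

Call:
apply_moves --rows '[-0.0008,0,0.025,0,0,0,0.036,0,0,0.025,0,0,0,0.036,0,0,0.025,0,0,0,0.036,0,0,0.025,0,0,0,0.036,0,0,0.02,0,0,0,0.036,0,0,0.015,0,0,0,0.036,0,0,0.0135,0,0,0,0.036,0,0,0,0,0,0,0.036]' --force 20

```text
clock: 5.2
tcp_pos: [0.5928, -0.1926, 0.0757]
ee_rot: [-0.403, -3.112, -0.001]
contact_force: [0.8, -0.1, -0.7]
opening: 0.392
```

Call:
apply_moves --rows '[0,0,0,0,0,0,0.01,0,0,0,0,0,0,0.01,0,0,0,0,0,0,0.01,0,0,0,0,0,0,0.01,0,0,0,0,0,0,0.01]' --force 15

```text
clock: 5.62
tcp_pos: [0.5953, -0.1927, 0.0795]
ee_rot: [0.403, 3.113, -0.0]
contact_force: [0.1, 0.2, 3.5]
opening: 0.152
```

```bash
python3 -c "
from h import *
look('scene','s2')"
```

```text
t 5.6167 tcp [ 0.5953 -0.1927  0.0795] yaw 165.26 z [ 0.002 -0.    -1.   ] q [ 0.95  0.84 -1.    1.71  0.81  1.05  0.98] F [0.1 0.2 3.5] M [ 0.18 -0.2  -0.1 ] op 0.013996860752271665
red 85 ztop 0.1139 ((610.3651733398438, -198.40830993652344), (12.080126762390137, 31.327234268188477), 74.9338607788086)
```

Call:
apply_moves --rows '[0,0,-0.0005,0,0,5,0.01,0,0,0,0,0,6,0.01,0,0,0,0,0,6,0.01,0,0,0,0,0,6,0.01,0,0,0,0,0,6,0.01,0,0,0,0,0,6,0.01,0,0,0,0,0,0,0.01,0,0,0,0,0,0,0.01]' --force 25

```text
clock: 6.33
tcp_pos: [0.5954, -0.1925, 0.0795]
ee_rot: [1.316, 2.851, 0.001]
contact_force: [2.7, 1.1, 1.5]
opening: 0.154
```

```bash
python3 -c "
from h import *
look('scene','s3')"
```

```text
t 6.3333 tcp [ 0.5954 -0.1925  0.0795] yaw 130.46 z [ 0.002 -0.    -1.   ] q [ 0.88  0.78 -0.88  1.71  0.71  0.99  0.44] F [2.7 1.1 1.5] M [ 0.22 -0.67 -0.11] op 0.014104114942234196
red 93 ztop 0.1137 ((610.2166748046875, -209.8411102294922), (12.52408218383789, 18.66334342956543), 39.26909637451172)
```

View pics/s3.png

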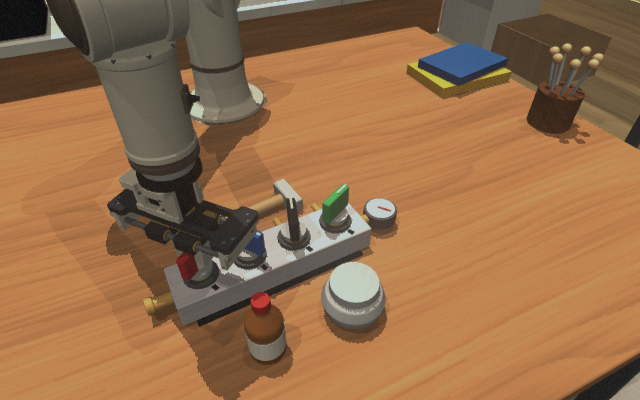

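The scene view shows the bar held at (190,267) and turning with the gripper, with blue clear. I'll carry on turning.

Call:
apply_moves --rows '[0,0,0,0,0,6,0.01,0,0,0,0,0,6,0.01,0,0,0,0,0,6,0.01,0,0,0,0,0,6,0.01,0,0,0,0,0,6,0.01,0,0,0,0,0,6,0.01,0,0,0,0,0,6,0.01,0,0,0,0,0,6,0.01]'

```text
clock: 7.05
tcp_pos: [0.5957, -0.1924, 0.0795]
ee_rot: [2.367, 2.064, 0.003]
contact_force: [3.6, 0.3, 1.6]
opening: 0.15
```

Call:
apply_moves --rows '[0,0,0,0,0,6,0.01,0,0,0,0,0,6,0.01,0,0,0,0,0,6,0.01,0,0,0,0,0,6,0.01,0,0,0,0,0,6,0.01,0,0,0,0,0,6,0.01,0,0,0,0,0,6,0.01,0,0,0,0,0,6,0.01]'

```text
clock: 7.72
tcp_pos: [0.596, -0.1926, 0.0795]
ee_rot: [3.002, 0.923, 0.005]
contact_force: [3.9, 0.4, 1.1]
opening: 0.15
```

Call:
apply_moves --rows '[0,0,0,0,0,4,0.01,0,0,0,0,0,0,0.01,0,0,0,0,0,0,0.01]'

```text
clock: 7.97
tcp_pos: [0.596, -0.1926, 0.0795]
ee_rot: [3.03, 0.826, 0.004]
contact_force: [5.5, 0.6, 2.1]
opening: 0.153
```

```bash
python3 -c "
from h import *
look('wrist','w3')"
```

```text
t 7.9667 tcp [ 0.596  -0.1926  0.0795] yaw 30.5 z [ 0.003 -0.    -1.   ] q [ 0.63  0.65 -0.5   1.72  0.39  0.87 -1.07] F [5.5 0.6 2.1] M [ 0.07 -1.18 -0.09] op 0.014054388898632706
red 1630 ztop 0.1125 ((600.9868774414062, -188.81057739257812), (46.00779342651367, 13.419661521911621), 29.8481388092041)
```

Call:
apply_moves --rows '[0,0,0,0,0,3,0.01,0,0,0,0,0,3,0.01,0,0,0,0,0,2,0.01,0,0,0,0,0,2,0.01,0,0,0,0,0,1,0.01,0,0,0,0,0,0,0.01,0,0,0,0,0,0,0.01]'

```text
clock: 8.6
tcp_pos: [0.5957, -0.1928, 0.0794]
ee_rot: [3.095, 0.532, 0.004]
contact_force: [5.2, 0.2, 3.3]
opening: 0.149
```

```bash
python3 -c "
from h import *
look('wrist','w4')"
```

```text
t 8.6 tcp [ 0.5957 -0.1928  0.0794] yaw 19.51 z [ 0.003 -0.001 -1.   ] q [ 0.6   0.64 -0.45  1.72  0.35  0.86 -1.24] F [5.2 0.2 3.3] M [-0.06 -1.2   0.61] op 0.013716226314965574
red 1651 ztop 0.1125 ((601.221923828125, -189.4149169921875), (46.405487060546875, 13.852373123168945), 21.83034324645996)
```

The moment rose to 0.6 N·m and the bar stopped at yaw 21.8°, which is about 2.8 rad, so it is on its stop. The knob is still up (top 0.1125, as before). Now I'll ease the twist slightly, grip harder and push straight down.

Call:
apply_moves --rows '[0,0,0,0,0,-1.5,0.01,0,0,0,0,0,0,0.01,0,0,0.0015,0,0,0,0.01,0,0,0.0015,0,0,0,0.01,0,0,0.0015,0,0,0,0.01,0,0,0.0015,0,0,0,0.01,0,0,0.0015,0,0,0,0.01,0,0,0,0,0,0,0.01]' --force 55

```text
clock: 9.32
tcp_pos: [0.5958, -0.1927, 0.0734]
ee_rot: [3.088, 0.572, 0.004]
contact_force: [1.3, 0.5, 14.1]
opening: 0.152
```

```bash
python3 -c "
from h import *
look('wrist','w5')"
```

```text
t 9.3167 tcp [ 0.5958 -0.1927  0.0734] yaw 20.99 z [ 0.003 -0.001 -1.   ] q [ 0.6   0.65 -0.45  1.72  0.36  0.85 -1.22] F [ 1.3  0.5 14.1] M [ 0.14 -0.2   0.56] op 0.013993462240762193
red 1660 ztop 0.1066 ((601.1068725585938, -189.5911102294922), (46.72248458862305, 13.904197692871094), 22.441720962524414)
```

The knob top dropped from 0.1125 to 0.1066, which is 5.9 mm. I'll push a little further to confirm the hard stop, then ease off.

Call:
apply_moves --rows '[0,0,0.001,0,0,0,0.01,0,0,0.001,0,0,0,0.01,0,0,0.001,0,0,0,0.01,0,0,0,0,0,0,0.01,0,0,0,0,0,0,0.01]'

```text
clock: 9.78
tcp_pos: [0.596, -0.1928, 0.0732]
ee_rot: [3.086, 0.571, 0.004]
contact_force: [-6.2, 2.5, 32.4]
opening: 0.151
```

Call:
apply_moves --rows '[0,0,-0.003,0,0,0,0.01,0,0,-0.001,0,0,-1,0.01,0,0,0,0,0,0,0.01,0,0,0,0,0,0,0.034,0,0,0,0,0,0,0.034,0,0,0,0,0,0,0.034,0,0,0,0,0,0,0.034,0,0,0,0,0,0,0.034]'

```text
clock: 10.45
tcp_pos: [0.5931, -0.1927, 0.0714]
ee_rot: [-3.084, -0.593, 0.003]
contact_force: [-0.4, 0.4, -0.6]
opening: 0.369
```

```bash
python3 -c "
from h import *
look('wrist','w6')"
```

```text
t 10.45 tcp [ 0.5931 -0.1927  0.0714] yaw 21.77 z [-0.002  0.    -1.   ] q [ 0.61  0.65 -0.46  1.73  0.36  0.85 -1.2 ] F [-0.4  0.4 -0.6] M [ 0.04 -0.02 -0.03] op 0.03386051085616002
red 1722 ztop 0.1066 ((600.9102172851562, -189.58551025390625), (47.03361129760742, 13.66839599609375), 23.1418399810791)
```

The force climbed to 32 N with almost no further travel, so that was the hard stop. The fingers are open and free at 34 mm, so I'll retreat straight up.

Call:
apply_moves --rows '[0,0,-0.01,0,0,0,0.034,0,0,-0.02,0,0,0,0.034,0,0,-0.025,0,0,0,0.034,0,0,-0.025,0,0,0,0.034,0,0,-0.025,0,0,0,0.034,0,0,-0.025,0,0,0,0.034,0,0,-0.02,0,0,0,0.034,0,0,0,0,0,0,0.034]'

```text
clock: 11.17
tcp_pos: [0.5973, -0.193, 0.2282]
ee_rot: [3.081, 0.593, 0.012]
contact_force: [-0.1, 0.3, 1.1]
opening: 0.369
```

```bash
python3 -c "
from h import *
look('wrist','w7'); look('scene','s7')"
```

```text
t 11.1667 tcp [ 0.5973 -0.193   0.2282] yaw 21.79 z [ 0.008 -0.003 -1.   ] q [ 0.66  0.47 -0.53  1.61  0.26  1.12 -1.12] F [-0.1  0.3  1.1] M [ 0.01 -0.09  0.01] op 0.03389071471571369
red 658 ztop 0.1068 ((595.0827026367188, -192.18145751953125), (57.942161560058594, 13.412856101989746), 23.042749404907227)
t 11.2167 tcp [ 0.5961 -0.1929  0.2258] yaw 21.78 z [ 0.005 -0.002 -1.   ] q [ 0.66  0.47 -0.53  1.62  0.26  1.12 -1.12] F [-0.5 -0.3  0.5] M [ 0.04 -0.01  0.05] op 0.03393390708455032
red 67 ztop 0.1083 ((596.8282470703125, -195.02366638183594), (58.668521881103516, 11.005796432495117), 24.552518844604492)
```

View pics/w7.png

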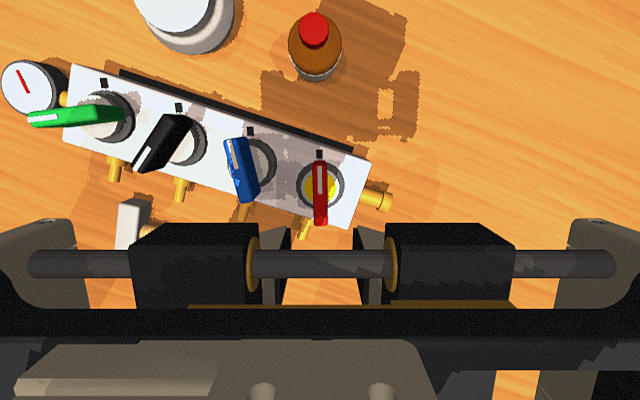

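View pics/s7.png

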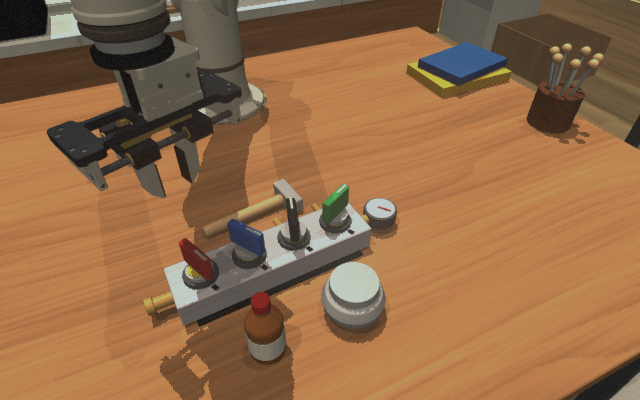

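The wrist view shows the red pointer (320,165) at the black mark (320,153), with the other items as before. But there is yellow on the red skirt at (318,188), while the stem should be hidden when locked. I'll check that up close.

Run:
```python
from h import *
a=cv2.imread('pics/w2.png')[140:240,270:390]; b=cv2.imread('pics/w7.png')[140:240,260:380]; c=cv2.imread('pics/s7.png')[220:320,150:270];
cv2.imwrite('pics/z.png',cv2.resize(np.hstack([a,b,c]),None,fx=2.2,fy=2.2,interpolation=cv2.INTER_NEAREST))
from workcell import r
m=r.camera_model('wrist');p,d=r.read_camera('wrist');W=cloud(d,m)
h=cv2.cvtColor(p,cv2.COLOR_RGB2HSV); D=np.hypot(W[...,0]-.595,W[...,1]+.192)
Y=(h[...,0]>20)&(h[...,0]<35)&(h[...,1]>150)&(D<.03)
print('yellow z',np.percentile(W[Y][:,2],[5,50,95]) if Y.any() else 0,'r',np.percentile(D[Y],[5,95]))
for c in [(0.014,0.019),(.0225,.026)]:
    q=(D>c[0])&(D<c[1])&(W[...,2]<.09); print(c,np.percentile(W[q][:,2],[5,25,50,75,95]).round(4))
```

```text
yellow z [0.06530328 0.06682586 0.32354247] r [0.00944334 0.02840465]
(0.014, 0.019) [0.0637 0.0646 0.0657 0.0665 0.0673]
(0.0225, 0.026) [0.0542 0.0556 0.0562 0.0568 0.0575]
```

View pics/z.png

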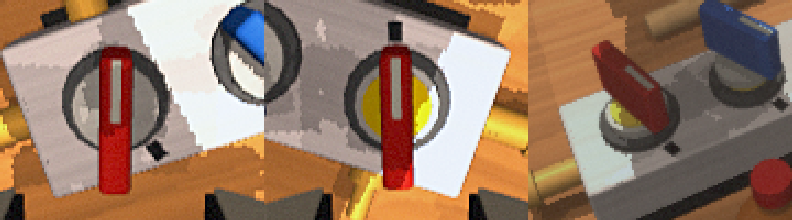

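The skirt top is now at 0.0657 m, against 0.072 m with the knob up, so the knob is the full 6 mm down. The yellow is the fixed stem's end showing flush through the lowered skirt. The pointer is on the shut mark, so I'm handing in.

```bash
python3 -c "
from workcell import r
print(r.job_done())"
```

```text
the job is handed in; nothing more can be done
None
```

The red valve is shut and locked, and I handed the job in at about 11 s on the robot's clock, against the 51 s limit.

**What I did:** I put the wrist half a turn back before gripping, so the whole clockwise turn went through in one grip without a retake. Once the knob was against its stop, I pushed it straight down in the same grip, let go and rose clear.

**Last checks:**
- **Shut:** the moment rose to about 0.6 N·m at the stop. The bar now lies at about 23° yaw, which is about 2.8 rad, and its pointer is on the black mark.
- **Locked:** the knob top dropped 5.9 mm by the wrist camera. The force then rose to 32 N with almost no further travel, so it was on the hard stop.
- **Free:** the gripper stands well above the row, with its force reading near zero.
- **Other valves, vise, bottle and mallet:** they look unmoved in the before and after pictures, but I did not measure them again.

**What disagreed:**
- **Yellow on the skirt:** some yellow still shows on the red skirt, though none should when locked. It lies within about 1 mm of the skirt top, which itself measured about 6 mm lower. I took it to be the stem end showing flush through the skirt.
- **Camera offset:** the scene camera placed the knob about 3 mm from where the wrist and top cameras did.

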